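# Press the tote's seal links home along the lid joint with the seam pen

### The job

Take the red seam pen from its fork stand and run its sprung nose along the tote's L-shaped lid joint in one slow, unbroken pass, from the orange link round the corner to the last green link, so that every link is pressed fully home in turn; press lightly, move at about 3 cm a second, and do not lift off on the way or press with the gripper. Then hang the pen upright in the fork again, its collar resting on both prongs, and let go. Leave the two plastic bars and the cardboard core where they are.

Things in the scene. Friction and masses are not known exactly. Their poses are not given: they have to be found in the camera images.
- pen_center (a point): Centre of the seam pen's red square grip, 24 x 24 mm, 60 mm tall, flats parallel to the stand's x and y. The loose 130 g pen stands upright in the fork stand; z up. Below the grip a black round collar, 40 mm across, 5 mm thick, its underside 35 mm below this point; then a 14 mm aluminium shaft and a sprung steel ball nose, tip 95 mm below this point.
- pen_tip (a point): Lowest point of the pen's 12 mm steel ball nose, 95 mm below pen_center with the spring relaxed.
- nose (a joint): How far the sprung nose is pushed up into the pen, m: 0 relaxed, 0.012 bottomed out. Starts to yield at 1 N and takes 2.5 N at 6 mm, 4 N at 12 mm.
- stand: Fixed steel fork stand; origin: centre of the underside of its 90 x 80 mm foot. x points from the fork's open end to its back plate, z up. Two level prongs along x from -42 to 33 mm, tops at z = 85 mm, 24 mm clear gap between (y -12 to 12), each 20 mm wide; back plate, no higher than the tops, from x = 30 mm. The pen's collar rests on both prongs, shaft in the gap.
- fork (a point): Resting place of the pen: midway between the prongs at the height of their tops, at stand x = -10 mm. The underside of the collar sits here. Axes as the stand.
- tote: Fixed blue plastic tote, 200 (x) x 300 (y) x 120 mm; origin: centre of its underside, z up; flat lid at z = 120 mm. An L-shaped joint in the lid carries 11 hard seal links in a row, 30 mm apart: link 0 orange, the rest green. Centres (tote x, y, mm): links 0 to 6 at x = -70, y = 80, 50 ... -100 (6 is the corner); links 7 to 10 at y = -100, x = -40, -10, 20, 50.
- seam_start (a point): Centre of the orange first link, at lid level; axes as the tote. Every link is 18 mm wide across the row, 28 mm long with 8 mm sloping ends (corner link: sloped on the side facing link 5 only), stands 4 mm proud of the lid at first, 1 mm when home, takes about 1 N to push down and stays where left.
- seam_corner (a point): Centre of the corner link (link 6), at lid level. Axes as the tote.
- seam_end (a point): Centre of the last green link (link 10), at lid level. Axes as the tote.
- fin_purple_mid (a point): Bystander: centre of a loose purple plastic bar, 150 x 24 x 22 mm (x, y, z), lying on the tote's lid beside the joint.
- fin_blue_mid (a point): Bystander: centre of a loose blue plastic bar, 150 x 24 x 22 mm (x, y, z), lying on the table.
- core_mid (a point): Bystander: centre of a loose cardboard core ring, 90 mm across, 50 mm tall, standing on the table.
- link0 (a joint): How far seal link 0 is pressed down, m: 0 proud, 0.003 fully home (orange, start).
- link1 (a joint): How far seal link 1 is pressed down, m: 0 proud, 0.003 fully home.
- link2 (a joint): How far seal link 2 is pressed down, m: 0 proud, 0.003 fully home.
- link3 (a joint): How far seal link 3 is pressed down, m: 0 proud, 0.003 fully home.
- link4 (a joint): How far seal link 4 is pressed down, m: 0 proud, 0.003 fully home.
- link5 (a joint): How far seal link 5 is pressed down, m: 0 proud, 0.003 fully home.
- link6 (a joint): How far seal link 6 is pressed down, m: 0 proud, 0.003 fully home (corner).
- link7 (a joint): How far seal link 7 is pressed down, m: 0 proud, 0.003 fully home.
- link8 (a joint): How far seal link 8 is pressed down, m: 0 proud, 0.003 fully home.
- link9 (a joint): How far seal link 9 is pressed down, m: 0 proud, 0.003 fully home.
- link10 (a joint): How far seal link 10 is pressed down, m: 0 proud, 0.003 fully home (last).
Things that resemble listed ones, but are neither listed nor needed, are in the scene too. Leave any turquoise or yellow look-alike of the part that bears pen_center alone.

How it is judged:
By the outcome, as a careful person would: the job done as asked, in the order asked, and still so for the second after the job is handed in, with the robot touching nothing.
It also fails if it takes over 67 s, if anything falls off the work surface, if the arm or the gripper's body presses on something with over 40 N, if the wrist force passes 120 N, or if a joint passes its speed limit or range.

### The arm

A 6-joint arm with a two-finger parallel gripper is mounted at the origin on the work surface. World frame = base frame: x ahead of the robot, y to its left, z up, the work surface at z = 0. Lengths are in m, angles in rad, forces in N, time in s.
With the tool pointing down it reaches from about 0.35 to 0.85 m from the base axis. Payload 8.1 kg.
Tool frame: the origin (TCP) lies at the very end of the fingers, on their centre line; the grasp point (between the pads) lies robot.grip_point_offset behind it (robot.grip_point_offset is the distance from the TCP to the grasp point, in m); z points along the fingers, y is the line along which they close (so a half turn about z gives the same grasp; the last joint's range is limited). The gripper opens to 93 mm and grips with 3 to 60 N. Pads are 15 mm wide; open, the fingers measure 128 mm over their backs; the gripper's body (75 mm by 188 mm) begins 65 mm behind the grasp point.
Start: joints at [-1.394, 0.13, 1.488, -0, 1.523, -0.085], TCP at [0.155, -0.58, 0.219] pointing down, gripper open.
Joint ranges: [-2.96, 2.96], [-0.89, 2.26], [0.02, 2.5], [-1.34, 4.48], [0, 2.73], [-2.66, 2.66]. Speed limits (rad/s): [2.39, 2.39, 2.79, 3.14, 3.14, 3.14].

### API

Orientations are given as a rotation vector (axis times angle).
In Python, from plant import robot, eyes gives the robot as it stands. The module is installed in compiled form; this text tells all that it offers.
- The arm moves only by the tool apply_moves, never from a script. Its argument "steps" is one flat list of numbers, 7 for each row, row after row: the shift along the tool's x, y, z in units of 30 mm (1.0 is 30 mm), then the turn, a rotation vector about the tool's x, y, z in units of 6 degrees (1.0 is 6 degrees), then the opening in per cent of the stroke, from 0 (shut) to 100 (fully open). In form: [dx, dy, dz, ax, ay, az, fingers, dx, dy, dz, ax, ay, az, fingers, ...]. A call has 1 to 12 rows; each row shifts and turns the commanded pose from where the row before left it, along the tool's axes as they then stand; what a row does not reach is not made up. A row lasts 1/12 s, in which the tool goes at most 41.7 mm and 7.16 degrees, less where a joint would pass 70% of its speed; a pose out of reach is approached as far as the arm can. A call is refused whole if a number of a shift passes 1 or a number of a turn 1, either way. A call with a gripper value outside its range is refused whole. The fingers move at their own pace and stop on an object; "grip_force" is the grip in N (left out, the last holds). Time passes only in rows, so rows that do not move let the fingers close. It gives the time, the measured TCP pose, the force, the opening and the grip force at its end, in the units of the state.
- robot.read_state(): the state, without advancing time (a new reading comes with each control period).
- eyes.read_camera(name): name is "scene" or "top" or "wrist"; returns the picture (480x640x3 uint8, red, green, blue); there is no depth.
- eyes.calibration(name): a dict with "K" (3x3 intrinsics, pixels), "R" (3x3) and "t" (3): a world point X has camera coordinates R X + t. Camera axes: x right, y down, z forward; pixel columns grow to the right and rows downward; lengths in m; the calibration is good to about 2 mm. A picture is of the moment at which its call begins: read the wrist's pose just before it. calibration takes no time and is no camera call; for the wrist camera it gives the pose at the moment of the call.
- robot.close_job(): hands the job in; it is judged then, once.
Trained networks look in the newest picture that a camera, given by its name, has taken for a name from the list of things; names that differ only in an ending like _2 or _b are one class to them, and where a whole thing is asked for, a point or a joint stands for the part that bears it (a point fixed in the world has none). Each returns a list of dicts, best first, with "conf" (0 to 1); they miss things now and then, are a little off and sometimes report something else, mostly with a low value. They report only what shows in the picture. A call takes as long as a camera call. They do not tell look-alikes from the thing itself.
- eyes.search_frame(camera, thing): "rect" ([left, top, width, height] in pixels, round what is visible of it).
- eyes.place_of(camera, thing): "xy" ([column, row] in pixels: a listed point, or the origin of a listed thing).
The state is a dict: "t": time; "q": joint angles; "dq": joint speeds; "joint_torque": joint torques, N m; "tool_pos": TCP position; "orientation": TCP orientation; "force": force on the tool from outside, world axes, zero at the start; "wrist_torque": the same for the moment, N m; "opening": finger opening in m; "gripper_force": force on a finger pad.
Only numpy, scipy, OpenCV 4.12 (cv2) and the standard library are available. Lean on these libraries where they do the work, as an engineer would, in place of code of your own. Each camera call takes 0.05 s, during which the arm holds its last target. There are 200 camera calls.

## Working session

There is one attempt and no reset: what is moved stays moved. The work goes in short steps, Python scripts to look and compute and a tool call to move; the robot and the scene stay as the last step left them, time stands still between calls to the robot, and variables do not carry over. Pictures are saved under pics/ and viewed, at most 10 in all, crops included, and the job is handed in when it is done.

Besides the shell and the picture viewer there is one more tool, called after "Request:" by a JSON object that holds its "fn" and its "kwargs". apply_moves: Moves the arm, as the interface text tells. Its arguments: {"type":"object","properties":{"steps":{"type":"array"},"grip_force":{"type":"number"}},"required":["steps"]}

```bash
mkdir -p pics
cat > h.py <<'E'
import numpy as np, cv2
from plant import robot, eyes
def snap(c,f=None):
    im=eyes.read_camera(c)
    if f: cv2.imwrite('pics/'+f,cv2.cvtColor(im,cv2.COLOR_RGB2BGR))
    return im
def ray(c,px):
    k=eyes.calibration(c);K,R,t=map(np.array,(k['K'],k['R'],k['t']))
    d=R.T@np.linalg.inv(K)@np.array([px[0],px[1],1.]);return -R.T@t,d/np.linalg.norm(d)
def at_z(c,px,z):
    o,d=ray(c,px);return o+d*(z-o[2])/d[2]
def tri(obs):
    A=np.zeros((3,3));b=np.zeros(3)
    for c,p in obs:
        o,d=ray(c,p);M=np.eye(3)-np.outer(d,d);A+=M;b+=M@o
    x=np.linalg.solve(A,b);return x
def proj(c,X):
    k=eyes.calibration(c);x=np.array(k['K'])@(np.array(k['R'])@X+np.array(k['t']));return x[:2]/x[2]
E
python3 - <<'E'
from h import *
np.set_printoptions(precision=3,suppress=True)
a=snap('scene','s0.png');b=snap('top','t0.png')
cv2.imwrite('pics/both.png',cv2.resize(cv2.cvtColor(np.vstack([a,b]),cv2.COLOR_RGB2BGR),(600,900))[:, :])
for n in ['pen_center','stand','fork','tote','seam_start','seam_corner','seam_end','fin_purple_mid','fin_blue_mid','core_mid','pen_tip']:
  for c in ['scene','top']:
    print(n,c,[(np.round(r['xy'],1).tolist(),round(r['conf'],2)) for r in eyes.place_of(c,n)][:4])
for c in ['scene','top']: o,d=ray(c,(320,240));print(c,o,d)
s=robot.read_state();print(s['tool_pos'],s['orientation'],s['t'],robot.grip_point_offset,s['force'])
E
```

```text
pen_center scene [([385.5, 318.4], 0.84), ([487.7, 350.1], 0.78), ([509.5, 287.4], 0.71), ([453.7, 285.4], 0.57)]
pen_center top [([213.2, 240.4], 0.95), ([197.3, 301.9], 0.82), ([179.5, 350.2], 0.82), ([148.7, 292.8], 0.79)]
stand scene [([437.4, 332.1], 0.72)]
stand top [([215.7, 289.5], 0.75)]
fork scene [([451.3, 299.6], 0.69)]
fork top [([206.4, 298.0], 0.97)]
tote scene []
tote top [([401.5, 264.0], 0.68), ([433.3, 235.5], 0.65)]
seam_start scene [([294.9, 179.7], 0.78)]
seam_start top [([401.6, 263.9], 0.93), ([214.9, 291.1], 0.57)]
seam_corner scene [([265.4, 131.7], 0.96)]
seam_corner top [([503.5, 270.1], 0.65)]
seam_end scene [([206.5, 151.3], 0.63)]
seam_end top [([500.2, 207.3], 0.76)]
fin_purple_mid scene [([239.1, 178.5], 0.86)]
fin_purple_mid top [([428.1, 210.6], 0.88)]
fin_blue_mid scene [([378.5, 447.7], 0.79)]
fin_blue_mid top [([156.0, 200.7], 0.72)]
core_mid scene [([261.9, 349.7], 0.94)]
core_mid top [([272.6, 163.3], 0.89)]
pen_tip scene [([498.0, 326.5], 0.56), ([474.3, 383.5], 0.44), ([379.7, 352.9], 0.43)]
pen_tip top []
scene [0.857 0.634 0.728] [-0.344 -0.623 -0.702]
top [0.49  0.093 0.919] [ 0.08  -0.02  -0.997]
[ 0.155 -0.58   0.219] [3.115 0.41  0.   ] 1.2 0.0188 [-1.337  0.014 -1.01 ]
```

View pics/s0.png

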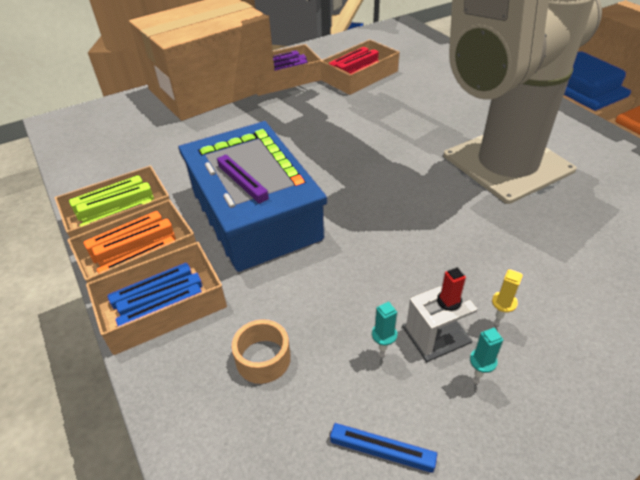

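View pics/t0.png

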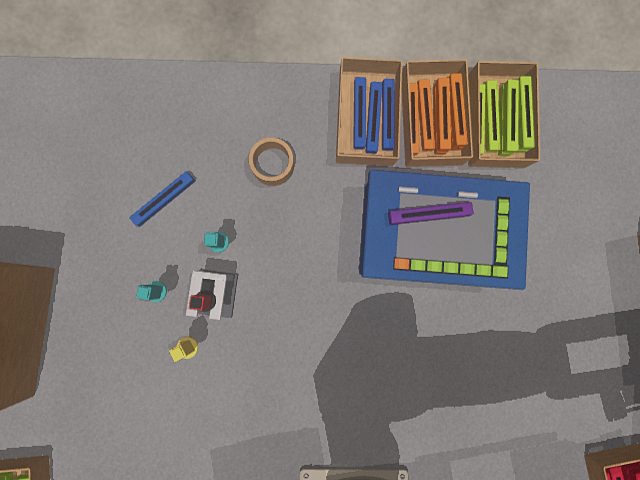

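The red pen is at about (452,288) in scene and (201,301) in top, standing in the white fork. The look-alikes are turquoise at (385,320) and (487,350) and yellow at (509,290), all in scene pixels. Only the red one is in the fork, so it fits. I'll confirm it in a crop.

```bash
cat > m.py <<'E'
from h import *
from scipy.optimize import least_squares
np.set_printoptions(precision=4,suppress=True)
def comps(im,lo,hi,amin):
    h=cv2.cvtColor(im,cv2.COLOR_RGB2HSV);m=cv2.inRange(h,lo,hi)
    n,l,s,c=cv2.connectedComponentsWithStats(m);return [(c[i],s[i]) for i in range(1,n) if s[i][4]>amin],m
E
python3 - <<'E'
from m import *
a=snap('scene');b=snap('top')
cr=lambda im,x,y,w,h,f:cv2.resize(im[y:y+h,x:x+w],None,fx=f,fy=f,interpolation=cv2.INTER_CUBIC)
A=cr(a,400,250,130,130,3);B=cr(b,150,240,130,130,3)
cv2.imwrite('pics/crop.png',cv2.cvtColor(np.hstack([A,B]),cv2.COLOR_RGB2BGR))
L=np.array([[-70,80-30*i] for i in range(7)]+[[x,-100] for x in (-40,-10,20,50)])/1000.
# green comps in tote roi, top
for im,c,roi in ((b,'top',(365,170,530,290)),(a,'scene',(180,120,330,200))):
    g,_=comps(im,(32,120,100),(48,255,255),15);o,_=comps(im,(8,150,150),(16,255,255),15)
    ins=lambda p:roi[0]<p[0]<roi[2] and roi[1]<p[1]<roi[3]
    print(c,[(x[0].round(1).tolist(),int(x[1][4])) for x in g+o if ins(x[0])])
    P=np.array([x[0] for x in g+o if ins(x[0])])
    W=np.array([at_z(c,p,.1235)[:2] for p in P])
    print(W)
s=comps(b,(0,150,60),(6,255,255),20)[0]+comps(a,(0,150,60),(6,255,255),20)[0]
print([(x[0].round(1).tolist(),x[1].tolist()) for x in s])
x=tri([('scene',(453.7,285.4)),('top',(197.3,301.9))]);print('pen',x,proj('scene',x),proj('top',x))
x=tri([('scene',(451.3,299.6)),('top',(206.4,298))]);print('fork',x,proj('scene',x),proj('top',x))
for n,p,q in(('start',(294.9,179.7),(401.6,263.9)),('corner',(265.4,131.7),(503.5,270.1)),('end',(206.5,151.3),(500.2,207.3)),('purple',(239.1,178.5),(428.1,210.6)),('blue',(378.5,447.7),(156,200.7)),('core',(261.9,349.7),(272.6,163.3))):
    print(n,tri([('scene',p),('top',q)]))
E
```

```text
top [([503.3, 206.0], 148), ([502.3, 222.1], 149), ([501.6, 238.3], 153), ([501.0, 254.7], 154), ([417.6, 264.5], 151), ([434.3, 266.0], 153), ([450.5, 267.1], 149), ([466.8, 268.3], 154), ([483.4, 269.9], 152), ([500.0, 270.9], 155), ([401.4, 263.4], 143)]
[[ 0.6225 -0.2588]
 [ 0.5927 -0.2566]
 [ 0.5629 -0.2548]
 [ 0.5329 -0.2531]
 [ 0.5127 -0.1007]
 [ 0.5105 -0.131 ]
 [ 0.5089 -0.1605]
 [ 0.5071 -0.1903]
 [ 0.5048 -0.2205]
 [ 0.5033 -0.2509]
 [ 0.5142 -0.0711]]
scene [([276.1, 152.9], 497), ([227.1, 143.4], 314), ([296.7, 179.1], 74)]
[[ 0.509  -0.1668]
 [ 0.5798 -0.2525]
 [ 0.515  -0.0689]]
[([201.1, 303.2], [197, 297, 7, 14, 27]), ([360.0, 51.2], [339, 46, 40, 13, 54]), ([361.5, 67.2], [342, 58, 36, 16, 57]), ([451.5, 289.3], [439, 272, 26, 34, 554])]
pen [0.4403 0.2933 0.1261] [453.6387 285.4034] [197.2652 301.9402]
fork [0.4413 0.2896 0.0883] [447.8819 299.7061] [204.4806 300.1988]
start [ 0.5149 -0.0734  0.1187]
corner [ 0.4989 -0.2521  0.1253]
end [ 0.6228 -0.2572  0.1166]
purple [ 0.6107 -0.118   0.1325]
blue [0.6443 0.4074 0.0184]
core [0.7196 0.1749 0.0223]
```

View pics/crop.png

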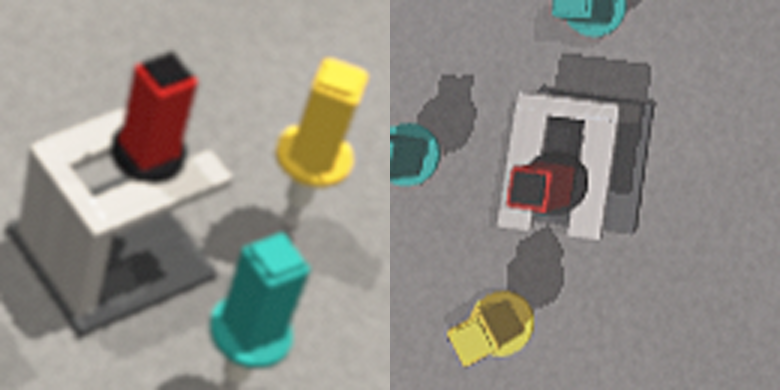

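The crop shows the red pen held in the fork at scene (452,288) and top (201,301). The fork opens towards the robot. The turquoise and yellow pens are outside it. I'll go over the tote first, since it's on the way, and look with the wrist camera.

Request:
{"fn": "apply_moves", "kwargs": {"steps": [0, 0, -0.7, 0, 0, 0.77, 60, 0, 0, -0.7, 0, 0, 0.77, 60, 0, 0, -0.7, 0, 0, 0.77, 60, 0, 0, -0.7, 0, 0, 0.77, 60, 0.6, -0.75, 0, 0, 0, 0, 60, 0.6, -0.75, 0, 0, 0, 0, 60, 0.6, -0.75, 0, 0, 0, 0, 60, 0.6, -0.75, 0, 0, 0, 0, 60, 0.6, -0.75, 0, 0, 0, 0, 60, 0.6, -0.75, 0, 0, 0, 0, 60, 0.6, -0.75, 0, 0, 0, 0, 60, 0.6, -0.75, 0, 0, 0, 0, 60]}}

```text
t: 2.3
tool_pos: [0.3107, -0.4075, 0.3028]
orientation: [3.14, -0.096, 0.0]
force: [0.9, -0.3, -0.3]
opening: 0.0554
gripper_force: 0.0
```

Request:
{"fn": "apply_moves", "kwargs": {"steps": [0.6, -0.75, 0, 0, 0, 0, 60, 0.6, -0.75, 0, 0, 0, 0, 60, 0.6, -0.75, 0, 0, 0, 0, 60, 0.6, -0.75, 0, 0, 0, 0, 60, 0.6, -0.75, 0, 0, 0, 0, 60, 0.6, -0.75, 0, 0, 0, 0, 60, 0.6, -0.75, 0, 0, 0, 0, 60, 0.6, -0.75, 0, 0, 0, 0, 60, 0.3, -0.4, 0, 0, 0, 0, 60, 0, 0, 0, 0, 0, 0, 60, 0, 0, 0, 0, 0, 0, 60]}}

```text
t: 3.22
tool_pos: [0.4745, -0.2258, 0.3026]
orientation: [3.14, -0.092, -0.001]
force: [-0.3, -0.5, -0.1]
opening: 0.0555
gripper_force: 0.0
```

Run:
```python
from m import *
s=robot.read_state();print(s['tool_pos'],s['orientation'],s['t'],s['q'])
b=snap('wrist','w1.png')
o,d=ray('wrist',(320,240));print(o,d)
g,_=comps(b,(32,120,100),(48,255,255),60);r,_=comps(b,(8,150,150),(16,255,255),60)
for x in g+r: print(x[0].round(1),x[1][4],at_z('wrist',x[0],.1235))
t=snap('top')
for n in ['pen_center']:
  for X in ([(509.5,287.4),(179.5,350.2)],[(385.5,318.4),(213.2,240.4)],[(487.7,350.1),(148.7,292.8)]): print(tri([('scene',X[0]),('top',X[1])]))
for p in [(150+212/3-0,240+238/3),(150+(600-390)/3,240+238/3),(150+(617-390)/3,240+107/3),(150+(518-390)/3,240+95/3),(150+(498-390)/3,240+226/3)]: print(at_z('top',p,.085))
```

```text
[ 0.4745 -0.2258  0.3026] [ 3.1401 -0.0924 -0.0005] 3.2167 [-0.5415 -0.0913  1.5614 -0.0003  1.6717  1.0881]
[ 0.5422 -0.2302  0.4685] [-0.2454  0.0084 -0.9694]
[343.9  59.1] 616 [ 0.6246 -0.2592  0.1235]
[343.3  93.9] 568 [ 0.5949 -0.2574  0.1235]
[342.7 127.5] 532 [ 0.5649 -0.2555  0.1235]
[341.9 159. ] 506 [ 0.5355 -0.2535  0.1235]
[192.9 189.4] 475 [ 0.5149 -0.1029  0.1235]
[222.7 189.4] 460 [ 0.513  -0.1327  0.1235]
[252.5 189.5] 467 [ 0.5112 -0.1627  0.1235]
[282.1 189.8] 501 [ 0.509  -0.1922  0.1235]
[311.5 189.8] 483 [ 0.5073 -0.2217  0.1235]
[341.1 189.9] 468 [ 0.5054 -0.2514  0.1235]
[163.5 189.4] 476 [ 0.5166 -0.0735  0.1235]
[0.3513 0.3287 0.101 ]
[0.5522 0.2744 0.1007]
[0.4541 0.3924 0.0896]
[0.4061 0.2592 0.085 ]
[0.4061 0.2604 0.085 ]
[0.4874 0.2523 0.085 ]
[0.494  0.3143 0.085 ]
[0.4127 0.3237 0.085 ]
```

View pics/w1.png

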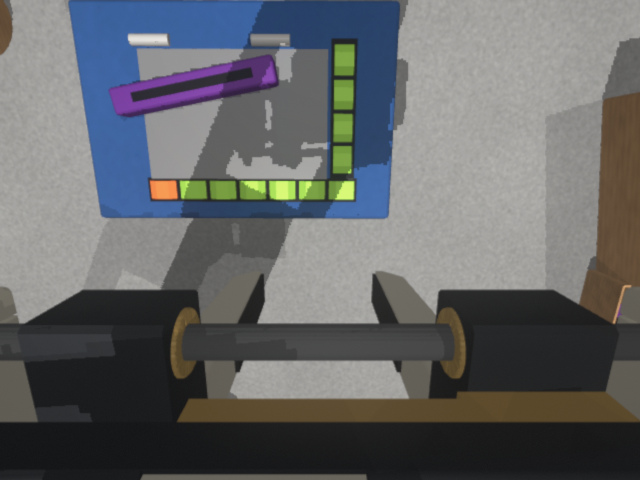

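The wrist view shows orange link 0 at (163,189), the corner link at (341,190) and link 10 at (344,59). The purple bar lies clear inside the L. Next I go above the stand.

Request:
{"fn": "apply_moves", "kwargs": {"steps": [0, -0.4, 0, 0, 0, 0.46, 60, -0.23, -0.84, 0, 0, 0, 0, 60, -0.23, -0.84, 0, 0, 0, 0, 60, -0.23, -0.84, 0, 0, 0, 0, 60, -0.23, -0.84, 0, 0, 0, 0, 60, -0.23, -0.84, 0, 0, 0, 0, 60, -0.23, -0.84, 0, 0, 0, 0, 60, -0.23, -0.84, 0, 0, 0, 0, 60, -0.23, -0.84, 0, 0, 0, 0, 60, -0.23, -0.84, 0, 0, 0, 0, 60, -0.23, -0.84, 0, 0, 0, 0, 60, -0.23, -0.84, 0, 0, 0, 0, 60]}}

```text
t: 4.32
tool_pos: [0.4294, 0.0694, 0.3029]
orientation: [3.137, -0.174, 0.001]
force: [-0.2, -0.1, -0.3]
opening: 0.0562
gripper_force: 0.0
```

Request:
{"fn": "apply_moves", "kwargs": {"steps": [-0.23, -0.84, 0.2, 0, 0, 0, 60, -0.23, -0.84, 0.2, 0, 0, 0, 60, -0.23, -0.84, 0.2, 0, 0, 0, 60, -0.23, -0.84, 0.2, 0, 0, 0, 60, -0.23, -0.84, 0.2, 0, 0, 0, 60, -0.23, -0.84, 0.2, 0, 0, 0, 60, -0.23, -0.84, 0.2, 0, 0, 0, 60, -0.23, -0.84, 0, 0, 0, 0, 60, -0.23, -0.3, 0, 0, 0, 0, 60, 0, 0, 0, 0, 0, 0, 60, 0, 0, 0, 0, 0, 0, 60]}}

```text
t: 5.23
tool_pos: [0.3911, 0.2848, 0.2608]
orientation: [3.136, -0.171, 0.001]
force: [0.1, -0.6, -0.6]
opening: 0.0557
gripper_force: 0.0
```

Run:
```python
from m import *
s=robot.read_state();print(s['tool_pos'],s['orientation'],s['t'],s['q'])
b=snap('wrist','w2.png')
for n in ('pen_center','fork','stand'): print(n,[(np.round(r['xy'],1).tolist(),round(r['conf'],2)) for r in eyes.place_of('wrist',n)][:5])
h=cv2.cvtColor(b,cv2.COLOR_RGB2HSV);m=cv2.inRange(h,(0,150,60),(6,255,255))|cv2.inRange(h,(174,150,60),(180,255,255))
n,l,st,c=cv2.connectedComponentsWithStats(m);print([(st[i].tolist()) for i in range(1,n) if st[i][4]>50])
for X in ((.4407,.2895,.12),(.4407,.2895,.15),(.4407,.2895,.085)): print(proj('wrist',np.array(X)))
```

```text
[0.3911 0.2848 0.2608] [ 3.1364 -0.1706  0.0006] 5.2333 [ 0.5239 -0.2022  1.7366 -0.0006  1.6072  2.2033]
pen_center [([204.7, 166.5], 0.85), ([308.6, 40.5], 0.73), ([305.8, 175.9], 0.72), ([281.2, 267.6], 0.55)]
fork [([310.1, 160.3], 0.59)]
stand [([311.2, 159.5], 0.69)]
[[291, 161, 30, 31, 311]]
[306.5781 176.7445]
[305.3698 179.1858]
[307.7236 174.43  ]
```

View pics/w2.png

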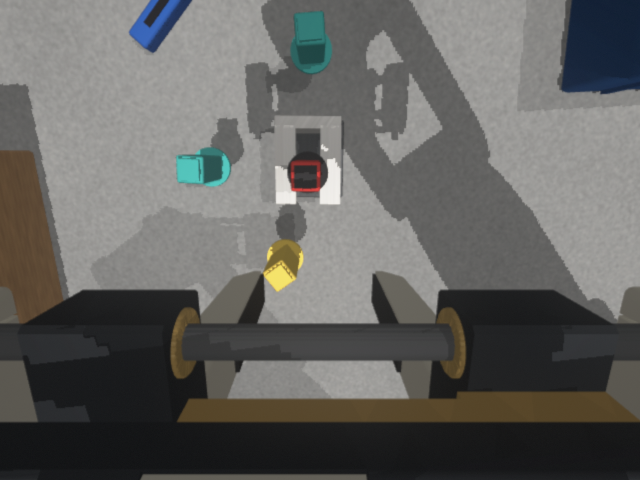

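Top of the red grip is centred at (306,176), and the stand is square to the tool. The yellow pen at (283,265) and the turquoise ones are clear of the fingers. Now I descend and grip.

Request:
{"fn": "apply_moves", "kwargs": {"steps": [0.4, -0.08, 0, 0, 0, 0, 60, 0.6, -0.12, 0, 0, 0, 0, 60, 0.5, -0.12, 0.3, 0, 0, 0, 60, 0.17, 0, 0.6, 0, 0, 0, 60, 0, 0, 0.8, 0, 0, 0, 60, 0, 0, 0.8, 0, 0, 0, 60, 0, 0, 0.8, 0, 0, 0, 60, 0, 0, 0.8, 0, 0, 0, 60, 0, 0, 0.6, 0, 0, 0, 60, 0, 0, 0.4, 0, 0, 0, 60, 0, 0, 0.22, 0, 0, 0, 60, 0, 0, 0, 0, 0, 0, 60]}}

```text
t: 6.43
tool_pos: [0.4413, 0.2888, 0.0998]
orientation: [3.136, -0.172, -0.003]
force: [0.7, 0.6, 0.0]
opening: 0.056
gripper_force: 0.0
```

Run:
```python
from m import *
s=robot.read_state();print(s['tool_pos'],s['orientation'],s['t'],s['force'])
snap('wrist','w3.png')
```

```text
[0.4413 0.2888 0.0998] [ 3.1357 -0.1721 -0.0028] 6.4333 [0.6605 0.6124 0.0117]
```

View pics/w3.png

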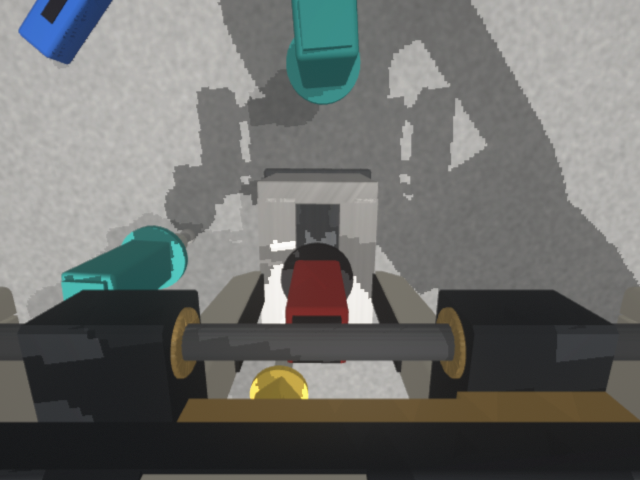

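The pen is centred between the fingers, with its grip at columns 287–348 and the fingers at 264 and 372. Closing now.

Request:
{"fn": "apply_moves", "kwargs": {"steps": [0, 0, 0, 0, 0, 0, 20, 0, 0, 0, 0, 0, 0, 10, 0, 0, 0, 0, 0, 0, 5, 0, 0, 0, 0, 0, 0, 5, 0, 0, 0, 0, 0, 0, 5, 0, 0, 0, 0, 0, 0, 5, 0, 0, 0, 0, 0, 0, 5], "grip_force": 50}}

```text
t: 7.07
tool_pos: [0.442, 0.2898, 0.1015]
orientation: [-3.137, 0.171, -0.001]
force: [0.1, -0.6, 2.9]
opening: 0.0241
gripper_force: 50.0
```

Request:
{"fn": "apply_moves", "kwargs": {"steps": [0, 0, -0.2, 0, 0, 0, 5, 0, 0, -0.4, 0, 0, 0, 5, 0, 0, -0.6, 0, 0, 0, 5, 0, 0, -0.8, 0, 0, 0, 5, 0, 0, -0.9, 0, 0, 0, 5, 0, 0, -0.9, 0, 0, 0, 5, 0, 0, -0.8, 0, 0, 0, 5, 0, 0, -0.4, 0, 0, 0, 5, 0, 0, 0, 0, 0, -0.44, 5, 0, 0.2, 0, 0, 0, 0, 5, 0.1, 0.4, 0, 0, 0, 0, 5, 0.2, 0.6, 0, 0, 0, 0, 5]}}

```text
t: 8.07
tool_pos: [0.4475, 0.2527, 0.2499]
orientation: [3.139, -0.098, -0.003]
force: [0.4, 0.0, -1.2]
opening: 0.0239
gripper_force: 50.0
```

Request:
{"fn": "apply_moves", "kwargs": {"steps": [0.22, 0.8, 0, 0, 0, 0, 5, 0.22, 0.8, 0, 0, 0, 0, 5, 0.22, 0.8, 0, 0, 0, 0, 5, 0.22, 0.8, 0, 0, 0, 0, 5, 0.22, 0.8, 0, 0, 0, 0, 5, 0.22, 0.8, 0, 0, 0, 0, 5, 0.22, 0.8, 0, 0, 0, 0, 5, 0.22, 0.8, 0, 0, 0, 0, 5, 0.22, 0.8, 0, 0, 0, 0, 5, 0.22, 0.8, 0, 0, 0, 0, 5, 0.22, 0.8, 0, 0, 0, 0, 5, 0.22, 0.8, 0, 0, 0, 0, 5]}}

```text
t: 9.07
tool_pos: [0.5083, -0.0413, 0.2497]
orientation: [-3.14, 0.102, 0.004]
force: [-0.4, 0.6, -1.4]
opening: 0.0233
gripper_force: 50.0
```

Request:
{"fn": "apply_moves", "kwargs": {"steps": [0.22, 0.7, 0, 0, 0, 0, 5, 0, 0.3, 0, 0, 0, 0, 5, 0, 0, 0, 0, 0, 0, 5, 0, 0, 0, 0, 0, 0, 5]}}

```text
t: 9.4
tool_pos: [0.5133, -0.0698, 0.2502]
orientation: [-3.139, 0.102, 0.003]
force: [-0.6, 0.7, -0.9]
opening: 0.0239
gripper_force: 50.0
```

Run:
```python
from m import *
s=robot.read_state();print(s['tool_pos'],s['orientation'],s['t'],s['force'],s['q'],s['opening'])
a=snap('wrist');b=snap('scene')
cv2.imwrite('pics/w4.png',cv2.cvtColor(np.hstack([a[0:480,100:500],b[60:300,120:320].repeat(2,0).repeat(2,1)]),cv2.COLOR_RGB2BGR))
g,_=comps(a,(32,120,60),(48,255,255),60);r,_=comps(a,(8,150,100),(16,255,255),60)
for x in g+r: print(x[0].round(1),x[1][4],at_z('wrist',x[0],.1235))
print(proj('wrist',np.array(s['tool_pos'])+[0,0,-.0762]), [(r['xy'],r['conf']) for r in eyes.place_of('wrist','pen_tip')][:3])
print(proj('wrist',np.array([.5154,-.0723,.124])))
```

```text
[ 0.5133 -0.0698  0.2502] [-3.1392  0.1019  0.0026] 9.4 [-0.6035  0.7232 -0.9427] [-0.2344 -0.1024  1.6659  0.0004  1.5798  1.4014] 0.023860408466974008
[546.5  80.5] 896 [ 0.6261 -0.2565  0.1235]
[540.7 120.5] 824 [ 0.5962 -0.2547  0.1235]
[535.  157.9] 776 [ 0.5666 -0.2529  0.1235]
[529.7 193.9] 711 [ 0.5368 -0.2511  0.1235]
[353.3 229.2] 451 [ 0.5154 -0.0995  0.1235]
[387.9 228.7] 608 [ 0.5139 -0.1297  0.1235]
[421.8 228.7] 629 [ 0.5121 -0.1594  0.1235]
[455.7 228.4] 649 [ 0.5105 -0.1891  0.1235]
[489.6 228.3] 653 [ 0.5087 -0.2187  0.1235]
[524.  228.4] 673 [ 0.5067 -0.2488  0.1235]
[320.2 229. ] 570 [ 0.5174 -0.0705  0.1235]
[319.9499 249.254 ] [([33.7, 195.4], 0.61)]
[322.5789 231.4093]
```

View pics/w4.png

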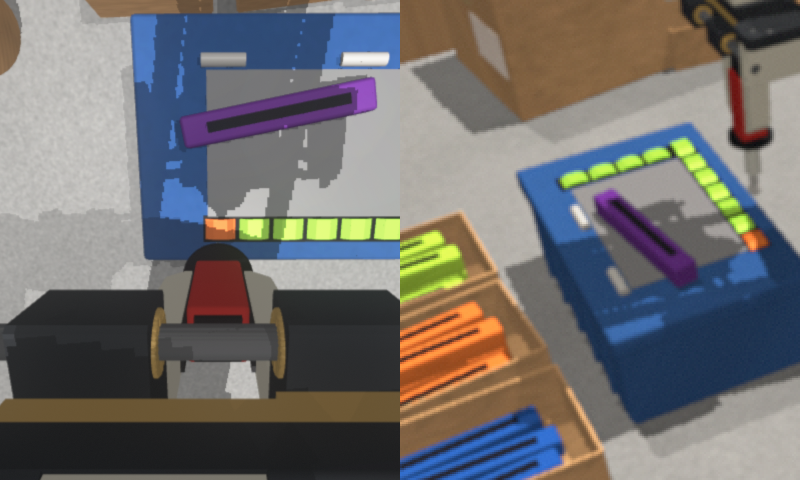

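Pen is held upright. Orange link 0 is at full-frame (320,229) in the wrist image, just ahead of the tip. I'll lower it close to the link and check the tip against it from the scene camera.

Request:
{"fn": "apply_moves", "kwargs": {"steps": [0.09, 0.06, 0.1, 0, 0, 0, 5, 0, 0, 0.3, 0, 0, 0, 5, 0, 0, 0.4, 0, 0, 0, 5, 0, 0, 0.3, 0, 0, 0, 5, 0, 0, 0.2, 0, 0, 0, 5, 0, 0, 0.04, 0, 0, 0, 5, 0, 0, 0, 0, 0, 0, 5, 0, 0, 0, 0, 0, 0, 5]}}

```text
t: 10.22
tool_pos: [0.5168, -0.0715, 0.2109]
orientation: [3.14, -0.099, 0.0]
force: [0.1, -0.1, -2.2]
opening: 0.0237
gripper_force: 50.0
```

Run:
```python
from m import *
P=[];F=[]
for i in range(6):
    b=snap('scene') if i%2 else snap('top'); s=robot.read_state();P.append(s['tool_pos']);F.append(s['force'])
    if i%2==0:t=b
print(np.mean(P,0),np.std(P,0),np.mean(F,0),np.std(F,0),s['t'],s['orientation'])
x=np.mean(P,0)-[0,0,.0762];print('tip scene',proj('scene',x),'top',proj('top',x))
for y in ((.516,-.0717,.124),): print(proj('scene',np.array(y)))
c,m=comps(b,(6,150,120),(18,255,255),20);print([(k[0],k[1]) for k in c if 270<k[0][0]<330 and 150<k[0][1]<210])
cv2.imwrite('pics/s5.png',cv2.cvtColor(cv2.resize(b[90:210,230:350],None,fx=5,fy=5,interpolation=cv2.INTER_CUBIC),cv2.COLOR_RGB2BGR))
print([(r['xy'],r['conf']) for r in eyes.place_of('scene','pen_tip')][:3])
```

```text
[ 0.5171 -0.0716  0.2114] [0.0001 0.     0.0001] [-0.3591  0.2164 -1.079 ] [0.2737 0.7538 0.5184] 10.5167 [ 3.1399 -0.0988  0.0012]
tip scene [294.6646 173.7355] top [403.0171 261.6653]
[295.5066 178.2489]
[(array([296.881 , 179.4405]), array([291, 175,  13,  10,  84], dtype=int32))]
[([383.3, 353.7], 0.55), ([299.5, 175.6], 0.47), ([476.7, 380.2], 0.44)]
```

View pics/s5.png

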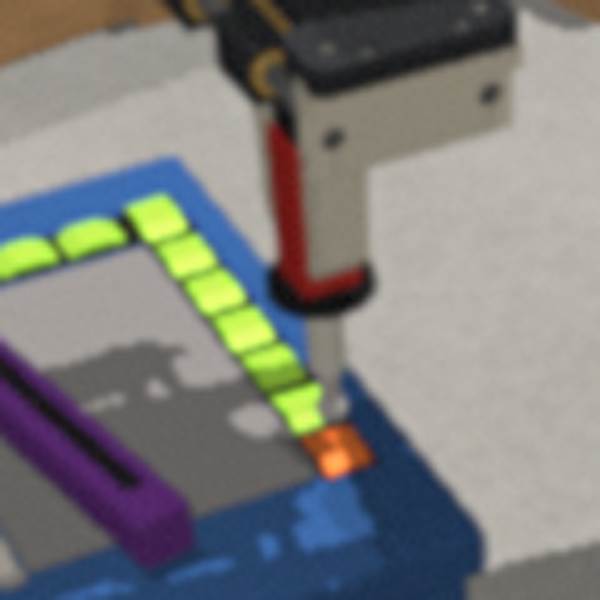

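In the scene crop the tip is at about (297,174) and the orange link at (297,180). Both are offset from prediction by the same amount, so the tip is over link 0. Pressing down gently.

Request:
{"fn": "apply_moves", "kwargs": {"steps": [-0.03, 0, 0.14, 0, 0, 0, 5, 0, 0, 0.1, 0, 0, 0, 5, 0, 0, 0.08, 0, 0, 0, 5, 0, 0, 0.08, 0, 0, 0, 5, 0, 0, 0.08, 0, 0, 0, 5, 0, 0, 0.08, 0, 0, 0, 5, 0, 0, 0.08, 0, 0, 0, 5, 0, 0, 0, 0, 0, 0, 5]}}

```text
t: 11.23
tool_pos: [0.5157, -0.0714, 0.1912]
orientation: [-3.14, 0.099, 0.001]
force: [-0.9, 0.4, 1.5]
opening: 0.024
gripper_force: 50.0
```

Run:
```python
from m import *
P=[];F=[]
for i in range(5):
    b=snap('scene'); s=robot.read_state();P.append(s['tool_pos']);F.append(s['force'])
print(np.mean(P,0),np.mean(F,0),s['t'],s['orientation'])
```

```text
[ 0.5158 -0.0714  0.1917] [-1.7769  0.2667  0.8914] 11.4833 [ 3.14   -0.0986  0.0001]
```

The force change is about 2 N, so the contact is light. Starting the pass.

Request:
{"fn": "apply_moves", "kwargs": {"steps": [0, 0.05, 0, 0, 0, 0, 5, 0, 0.083, 0, 0, 0, 0, 5, 0, 0.083, 0, 0, 0, 0, 5, 0, 0.083, 0, 0, 0, 0, 5, 0, 0.083, 0, 0, 0, 0, 5, 0, 0.083, 0, 0, 0, 0, 5, 0, 0.083, 0, 0, 0, 0, 5, 0, 0.083, 0, 0, 0, 0, 5, 0, 0.083, 0, 0, 0, 0, 5, 0, 0.083, 0, 0, 0, 0, 5, 0, 0.083, 0, 0, 0, 0, 5, 0, 0.083, 0, 0, 0, 0, 5]}}

```text
t: 12.48
tool_pos: [0.514, -0.1006, 0.1917]
orientation: [3.14, -0.099, 0.0]
force: [0.5, 1.5, 1.6]
opening: 0.0237
gripper_force: 50.0
```

Request:
{"fn": "apply_moves", "kwargs": {"steps": [0, 0.083, 0, 0, 0, 0, 5, 0, 0.083, 0, 0, 0, 0, 5, 0, 0.083, 0, 0, 0, 0, 5, 0, 0.083, 0, 0, 0, 0, 5, 0, 0.083, 0, 0, 0, 0, 5, 0, 0.083, 0, 0, 0, 0, 5, 0, 0.083, 0, 0, 0, 0, 5, 0, 0.083, 0, 0, 0, 0, 5, 0, 0.083, 0, 0, 0, 0, 5, 0, 0.083, 0, 0, 0, 0, 5, 0, 0.083, 0, 0, 0, 0, 5, 0, 0.083, 0, 0, 0, 0, 5]}}

```text
t: 13.48
tool_pos: [0.5121, -0.1304, 0.1917]
orientation: [3.14, -0.099, 0.0]
force: [0.5, 2.4, 1.2]
opening: 0.0237
gripper_force: 50.0
```

Request:
{"fn": "apply_moves", "kwargs": {"steps": [0, 0.083, 0, 0, 0, 0, 5, 0, 0.083, 0, 0, 0, 0, 5, 0, 0.083, 0, 0, 0, 0, 5, 0, 0.083, 0, 0, 0, 0, 5, 0, 0.083, 0, 0, 0, 0, 5, 0, 0.083, 0, 0, 0, 0, 5, 0, 0.083, 0, 0, 0, 0, 5, 0, 0.083, 0, 0, 0, 0, 5, 0, 0.083, 0, 0, 0, 0, 5, 0, 0.083, 0, 0, 0, 0, 5, 0, 0.083, 0, 0, 0, 0, 5, 0, 0.083, 0, 0, 0, 0, 5]}}

```text
t: 14.48
tool_pos: [0.5103, -0.1603, 0.1917]
orientation: [3.14, -0.099, 0.0]
force: [-0.3, 2.3, 1.4]
opening: 0.0239
gripper_force: 50.0
```

Request:
{"fn": "apply_moves", "kwargs": {"steps": [0, 0.083, 0, 0, 0, 0, 5, 0, 0.083, 0, 0, 0, 0, 5, 0, 0.083, 0, 0, 0, 0, 5, 0, 0.083, 0, 0, 0, 0, 5, 0, 0.083, 0, 0, 0, 0, 5, 0, 0.083, 0, 0, 0, 0, 5, 0, 0.083, 0, 0, 0, 0, 5, 0, 0.083, 0, 0, 0, 0, 5, 0, 0.083, 0, 0, 0, 0, 5, 0, 0.083, 0, 0, 0, 0, 5, 0, 0.083, 0, 0, 0, 0, 5, 0, 0.083, 0, 0, 0, 0, 5]}}

```text
t: 15.48
tool_pos: [0.5084, -0.1901, 0.1917]
orientation: [3.14, -0.099, 0.0]
force: [0.3, 1.9, 0.1]
opening: 0.0239
gripper_force: 50.0
```

Request:
{"fn": "apply_moves", "kwargs": {"steps": [0, 0.083, 0, 0, 0, 0, 5, 0, 0.083, 0, 0, 0, 0, 5, 0, 0.083, 0, 0, 0, 0, 5, 0, 0.083, 0, 0, 0, 0, 5, 0, 0.083, 0, 0, 0, 0, 5, 0, 0.083, 0, 0, 0, 0, 5, 0, 0.083, 0, 0, 0, 0, 5, 0, 0.083, 0, 0, 0, 0, 5, 0, 0.083, 0, 0, 0, 0, 5, 0, 0.083, 0, 0, 0, 0, 5, 0, 0.083, 0, 0, 0, 0, 5, 0, 0.083, 0, 0, 0, 0, 5]}}

```text
t: 16.48
tool_pos: [0.5065, -0.2199, 0.1917]
orientation: [3.14, -0.099, 0.0]
force: [-0.1, 0.9, 1.2]
opening: 0.0241
gripper_force: 50.0
```

Run:
```python
from m import *
s=robot.read_state();print(s['tool_pos'],s['t'],s['force'])
a=snap('wrist','w6.png')
g,_=comps(a,(32,120,60),(48,255,255),60)
for x in g: print(x[0].round(1),x[1][4],at_z('wrist',x[0],.1235))
```

```text
[ 0.5065 -0.2199  0.1917] 16.4833 [-0.0761  0.8586  1.2392]
[367.7  67.4] 1353 [ 0.6248 -0.2589  0.1235]
[366. 117.] 1223 [ 0.5954 -0.2571  0.1235]
[364.5 164.4] 1101 [ 0.5655 -0.2552  0.1235]
[363.1 207.9] 997 [ 0.5362 -0.2533  0.1235]
[153.5 249.9] 490 [ 0.5156 -0.1035  0.1235]
[195.1 250. ] 499 [ 0.5136 -0.133   0.1235]
[236.7 250. ] 496 [ 0.5117 -0.1626  0.1235]
[277.7 252.5] 335 [ 0.508  -0.1916  0.1235]
[320.1 240.6] 127 [ 0.5148 -0.2223  0.1235]
[354.9 248.6] 354 [ 0.5074 -0.2466  0.1235]
```

View pics/w6.png

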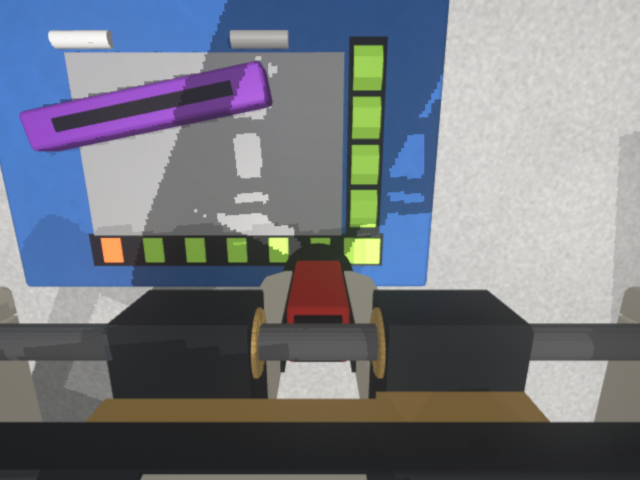

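Links 0 to 4 (columns 112–278, row 250) show as sunk, with dark gaps around them. The corner link is at (366,250) and the column of links 7–10 ahead is still proud. Finishing to the corner, then turning along tool x.

Request:
{"fn": "apply_moves", "kwargs": {"steps": [0, 0.085, 0, 0, 0, 0, 5, 0, 0.085, 0, 0, 0, 0, 5, 0, 0.085, 0, 0, 0, 0, 5, 0, 0.085, 0, 0, 0, 0, 5, 0, 0.085, 0, 0, 0, 0, 5, 0, 0.085, 0, 0, 0, 0, 5, 0, 0.085, 0, 0, 0, 0, 5, 0, 0.085, 0, 0, 0, 0, 5, 0, 0.085, 0, 0, 0, 0, 5, 0, 0.085, 0, 0, 0, 0, 5, 0, 0.085, 0, 0, 0, 0, 5, 0, 0.085, 0, 0, 0, 0, 5]}}

```text
t: 17.53
tool_pos: [0.5046, -0.2505, 0.1917]
orientation: [3.14, -0.099, 0.0]
force: [0.8, 2.4, 0.1]
opening: 0.0238
gripper_force: 50.0
```

Request:
{"fn": "apply_moves", "kwargs": {"steps": [0.083, 0, 0, 0, 0, 0, 5, 0.083, 0, 0, 0, 0, 0, 5, 0.083, 0, 0, 0, 0, 0, 5, 0.083, 0, 0, 0, 0, 0, 5, 0.083, 0, 0, 0, 0, 0, 5, 0.083, 0, 0, 0, 0, 0, 5, 0.083, 0, 0, 0, 0, 0, 5, 0.083, 0, 0, 0, 0, 0, 5, 0.083, 0, 0, 0, 0, 0, 5, 0.083, 0, 0, 0, 0, 0, 5, 0.083, 0, 0, 0, 0, 0, 5, 0.083, 0, 0, 0, 0, 0, 5]}}

```text
t: 18.53
tool_pos: [0.5348, -0.252, 0.1917]
orientation: [3.14, -0.099, 0.0]
force: [-1.3, 0.8, 1.6]
opening: 0.0237
gripper_force: 50.0
```

Request:
{"fn": "apply_moves", "kwargs": {"steps": [0.083, 0, 0, 0, 0, 0, 5, 0.083, 0, 0, 0, 0, 0, 5, 0.083, 0, 0, 0, 0, 0, 5, 0.083, 0, 0, 0, 0, 0, 5, 0.083, 0, 0, 0, 0, 0, 5, 0.083, 0, 0, 0, 0, 0, 5, 0.083, 0, 0, 0, 0, 0, 5, 0.083, 0, 0, 0, 0, 0, 5, 0.083, 0, 0, 0, 0, 0, 5, 0.083, 0, 0, 0, 0, 0, 5, 0.083, 0, 0, 0, 0, 0, 5, 0.083, 0, 0, 0, 0, 0, 5]}}

```text
t: 19.53
tool_pos: [0.5646, -0.2539, 0.1918]
orientation: [3.14, -0.099, 0.001]
force: [-1.9, -0.0, 1.3]
opening: 0.0237
gripper_force: 50.0
```

Request:
{"fn": "apply_moves", "kwargs": {"steps": [0.083, 0, 0, 0, 0, 0, 5, 0.083, 0, 0, 0, 0, 0, 5, 0.083, 0, 0, 0, 0, 0, 5, 0.083, 0, 0, 0, 0, 0, 5, 0.083, 0, 0, 0, 0, 0, 5, 0.083, 0, 0, 0, 0, 0, 5, 0.083, 0, 0, 0, 0, 0, 5, 0.083, 0, 0, 0, 0, 0, 5, 0.083, 0, 0, 0, 0, 0, 5, 0.083, 0, 0, 0, 0, 0, 5, 0.083, 0, 0, 0, 0, 0, 5, 0.083, 0, 0, 0, 0, 0, 5]}}

```text
t: 20.53
tool_pos: [0.5944, -0.2558, 0.1917]
orientation: [3.14, -0.099, 0.001]
force: [-2.7, 0.6, 1.0]
opening: 0.024
gripper_force: 50.0
```

Request:
{"fn": "apply_moves", "kwargs": {"steps": [0.083, 0, 0, 0, 0, 0, 5, 0.083, 0, 0, 0, 0, 0, 5, 0.083, 0, 0, 0, 0, 0, 5, 0.083, 0, 0, 0, 0, 0, 5, 0.083, 0, 0, 0, 0, 0, 5, 0.083, 0, 0, 0, 0, 0, 5, 0.083, 0, 0, 0, 0, 0, 5, 0.083, 0, 0, 0, 0, 0, 5, 0.083, 0, 0, 0, 0, 0, 5, 0.083, 0, 0, 0, 0, 0, 5, 0.083, 0, 0, 0, 0, 0, 5, 0.083, 0, 0, 0, 0, 0, 5]}}

```text
t: 21.53
tool_pos: [0.6243, -0.2576, 0.1917]
orientation: [3.14, -0.099, 0.001]
force: [-1.8, 0.1, 0.8]
opening: 0.0237
gripper_force: 50.0
```

Run:
```python
from m import *
s=robot.read_state();print(s['tool_pos'],s['t'],s['force'],s['orientation'])
a=snap('scene');b=snap('wrist')
cv2.imwrite('pics/c7.png',cv2.cvtColor(np.hstack([cv2.resize(a[100:220,170:330],(533,400),interpolation=cv2.INTER_CUBIC),cv2.resize(b[150:450,220:420],(267,400))]),cv2.COLOR_RGB2BGR))
```

```text
[ 0.6243 -0.2576  0.1917] 21.5333 [-1.8358  0.0534  0.7703] [ 3.14   -0.0986  0.0006]
```

View pics/c7.png

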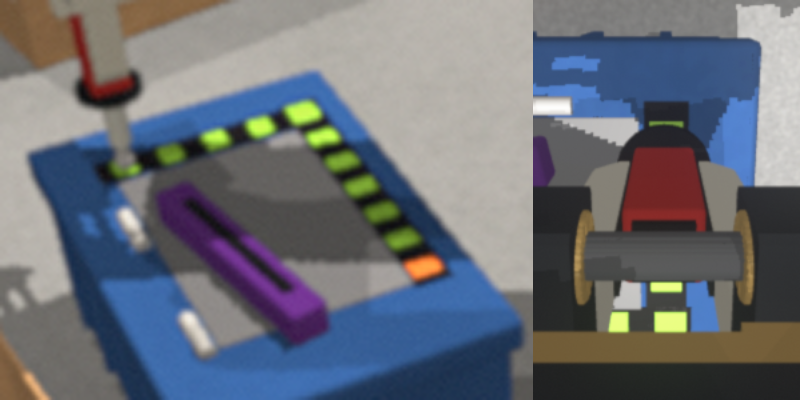

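All eleven links look sunk, and the tip is on link 10 at about (125,165) in the crop. A small finish on link 10, then I lift and carry the pen back to the stand.

Request:
{"fn": "apply_moves", "kwargs": {"steps": [0.08, 0, 0, 0, 0, 0, 5, 0, 0, 0, 0, 0, 0, 5, 0, 0, -0.2, 0, 0, 0, 5, 0, 0, -0.4, 0, 0, 0, 5, 0, 0, -0.6, 0, 0, 0, 5, 0, 0, -0.6, 0, 0, 0, 5, 0, 0, -0.2, 0, 0, 0, 5, -0.1, -0.25, 0, 0, 0, 0, 5, -0.2, -0.5, 0, 0, 0, 0, 5, -0.3, -0.73, 0, 0, 0, 0, 5, -0.3, -0.73, 0, 0, 0, 0, 5, -0.3, -0.73, 0, 0, 0, 0, 5]}}

```text
t: 22.63
tool_pos: [0.5946, -0.1659, 0.2501]
orientation: [-3.139, 0.099, 0.003]
force: [0.7, 0.5, -0.2]
opening: 0.0239
gripper_force: 50.0
```

Request:
{"fn": "apply_moves", "kwargs": {"steps": [-0.3, -0.73, 0, 0, 0, 0, 5, -0.3, -0.73, 0, 0, 0, 0, 5, -0.3, -0.73, 0, 0, 0, 0, 5, -0.3, -0.73, 0, 0, 0, 0, 5, -0.3, -0.73, 0, 0, 0, 0, 5, -0.3, -0.73, 0, 0, 0, 0, 5, -0.3, -0.73, 0, 0, 0, 0, 5, -0.3, -0.73, 0, 0, 0, 0, 5, -0.3, -0.73, 0, 0, 0, 0, 5, -0.3, -0.73, 0, 0, 0, 0, 5, -0.3, -0.73, 0, 0, 0, 0, 5, -0.3, -0.73, 0, 0, 0, 0, 5]}}

```text
t: 23.63
tool_pos: [0.5031, 0.1029, 0.2504]
orientation: [3.14, -0.098, -0.003]
force: [1.0, -0.0, -0.4]
opening: 0.024
gripper_force: 50.0
```

Request:
{"fn": "apply_moves", "kwargs": {"steps": [-0.3, -0.73, 0, 0, 0, 0, 5, -0.3, -0.73, 0, 0, 0, 0, 5, -0.3, -0.73, 0, 0, 0, 0, 5, -0.3, -0.73, 0, 0, 0, 0, 5, -0.3, -0.73, 0, 0, 0, 0, 5, -0.3, -0.73, 0, 0, 0, 0, 5, -0.3, -0.73, 0, 0, 0, 0, 5, -0.3, -0.6, 0, 0, 0, 0.2, 5, 0, -0.3, 0, 0, 0, 0.24, 5, 0, 0, 0, 0, 0, 0, 5, 0, 0, 0, 0, 0, 0, 5]}}

```text
t: 24.55
tool_pos: [0.4433, 0.2861, 0.2506]
orientation: [3.136, -0.168, -0.002]
force: [-0.7, -0.1, -0.9]
opening: 0.0238
gripper_force: 50.0
```

```bash
cat > st.py <<'E'
from m import *
P=[]
for i in range(4):
    b=snap('scene'); s=robot.read_state();P.append(s['tool_pos'])
p=np.mean(P,0);rv=np.array(s['orientation']);R=cv2.Rodrigues(rv)[0]
print(p,s['orientation'],s['t'],s['force'],'opening',s['opening'])
print('tool units to above fork:',R.T@(np.array([.442,.289,.1012])-p)/.03,'yaw',np.arctan2(R[1,0],R[0,0]),'zaxis',R[:,2])
E
python3 st.py
```

```text
[0.444  0.2853 0.2511] [ 3.1365 -0.1719 -0.0003] 24.75 [ 0.0553  0.8378 -1.9204] opening 0.02343161980019273
tool units to above fork: [-0.0799 -0.116   4.9974] yaw -0.1095156727341572 zaxis [-0.0002 -0.0003 -1.    ]
```

Request:
{"fn": "apply_moves", "kwargs": {"steps": [-0.08, -0.12, 0.2, 0, 0, 0, 5, 0, 0, 0.5, 0, 0, 0, 5, 0, 0, 0.6, 0, 0, 0, 5, 0, 0, 0.6, 0, 0, 0, 5, 0, 0, 0.4, 0, 0, 0, 5, 0, 0, 0.1, 0, 0, 0, 5, 0, 0, 0, 0, 0, 0, 5, 0, 0, 0, 0, 0, 0, 5]}}

```text
t: 25.42
tool_pos: [0.4426, 0.29, 0.1803]
orientation: [-3.137, 0.171, -0.001]
force: [0.0, -0.5, -1.4]
opening: 0.0237
gripper_force: 50.0
```

```bash
cat >> st.py <<'E'
c=np.array(p)+[0,0,.0188]
snap('top');
for cam in ('scene','top'):
    for n,X in (('pen_center',c),('pen_tip',c-[0,0,.095])):
        e=proj(cam,X); r=[(np.round(np.array(k['xy'])-e,1),round(k['conf'],2)) for k in eyes.place_of(cam,n) if np.hypot(*(np.array(k['xy'])-e))<25]
        print(cam,n,e,r)
    e=proj(cam,np.array([.442,.289,.085]));print('fork',e,[(np.round(np.array(k['xy'])-e,1),round(k['conf'],2)) for k in eyes.place_of(cam,'fork')])
E
python3 st.py
python3 - <<'E'
from m import *
# shaft direction in scene: bright-ish columns per row between collar and tip
s=robot.read_state();c=np.array(s['tool_pos'])
a=snap('scene')
h=cv2.cvtColor(a,cv2.COLOR_RGB2HSV);m=cv2.inRange(h,(0,150,60),(6,255,255))|cv2.inRange(h,(174,150,60),(180,255,255))
m[:200]=0
ys,xs=np.nonzero(m);print('red',xs.min(),xs.max(),ys.min(),ys.max())
bl=(a.max(2)<45);t=proj('scene',c+[0,0,.0188-.0325]);print('collar exp',t)
x0,y0=map(int,t);sub=bl[y0-14:y0+14,x0-22:x0+22];yy,xx=np.nonzero(sub);print('collar obs',xx.mean()+x0-22,yy.mean()+y0-14,len(xx))
for f in (.05,.06,.07,.08,.09):
    u=proj('scene',c+[0,0,.0188-f]);r=int(round(u[1]));print(f,u.round(1),a[r,int(u[0])-10:int(u[0])+11].mean(1).astype(int))
E
```

```text
[0.443  0.2902 0.181 ] [-3.1359  0.1709 -0.0027] 25.6167 [ 0.1593 -1.1705 -0.9233] opening 0.024093474728104775
tool units to above fork: [-0.0319  0.0469  2.6587] yaw -0.10891292996840271 zaxis [ 0.0018  0.0009 -1.    ]
scene pen_center [458.7722 251.2374] [(array([-0.7, -2.2]), 0.64)]
scene pen_tip [448.8681 293.722 ] [(array([3.9, 0.8]), 0.54)]
fork [446.9763 300.9083] []
top pen_center [187.5238 303.0504] []
top pen_tip [202.0198 299.7908] []
fork [205.2549 299.7339] [(array([ 0.8, -0.2]), 0.75)]
red 447 463 234 273
collar exp [455.275  266.8701]
collar obs 454.52777777777777 272.02777777777777 108
0.05 [453.4 274.8] [182 181 178 173 155 130  98  64  36  24  22  18  17  16  21  18  20  19
  16  18  17]
0.06 [452.4 279.1] [184 183 183 183 182 179 175 154 131 120 126 131 131 127 125 123 126 143
 156 165 174]
0.07 [451.4 283.5] [186 187 190 194 200 212 220 208 161 125 125 130 132 134 135 134 137 158
 179 189 189]
0.08 [450.4 287.7] [240 237 234 231 231 233 231 226 209 169 129 114 119 123 149 191 218 224
 221 210 195]
0.09 [449.4 291.9] [222 222 222 221 220 220 222 217 193 148 122 122 125 131 140 150 152 144
 134 131 142]
```

Request:
{"fn": "apply_moves", "kwargs": {"steps": [-0.03, 0.05, 0.1, 0, 0, 0, 5, 0, 0, 0.3, 0, 0, 0, 5, 0, 0, 0.4, 0, 0, 0, 5, 0, 0, 0.4, 0, 0, 0, 5, 0, 0, 0.4, 0, 0, 0, 5, 0, 0, 0.4, 0, 0, 0, 5, 0, 0, 0.3, 0, 0, 0, 5, 0, 0, 0.15, 0, 0, 0, 5, 0, 0, 0.1, 0, 0, 0, 5, 0, 0, 0, 0, 0, 0, 5, 0, 0, 0, 0, 0, 0, 5]}}

```text
t: 26.93
tool_pos: [0.4415, 0.2886, 0.1035]
orientation: [-3.137, 0.171, -0.001]
force: [-0.3, 1.1, -1.6]
opening: 0.0239
gripper_force: 50.0
```

```bash
python3 st.py | head -2
```

```text
[0.4417 0.2887 0.1039] [-3.1363  0.171  -0.0017] 27.1333 [ 0.4897  0.8252 -1.4596] opening 0.02350643403104764
tool units to above fork: [ 0.0084 -0.0093  0.0905] yaw -0.10894684170328674 zaxis [ 0.0011  0.0006 -1.    ]
```

Request:
{"fn": "apply_moves", "kwargs": {"steps": [0, 0, 0.03, 0, 0, 0, 5, 0, 0, 0.03, 0, 0, 0, 5, 0, 0, 0.02, 0, 0, 0, 5, 0, 0, 0, 0, 0, 0, 5, 0, 0, 0, 0, 0, 0, 5]}}

```text
t: 27.9
tool_pos: [0.4413, 0.2885, 0.1015]
orientation: [-3.137, 0.171, -0.0]
force: [-3.4, -2.4, 5.5]
opening: 0.0238
gripper_force: 50.0
```

```bash
python3 st.py | head -2
```

```text
[0.4413 0.2885 0.1015] [-3.1369  0.1709 -0.0003] 28.1 [-3.3529 -1.1997  4.825 ] opening 0.023865768899067562
tool units to above fork: [ 0.022  -0.0184  0.0095] yaw -0.10885714095124177 zaxis [ 0.0002  0.     -1.    ]
```

The collar has seated at the original height with about 6 N of contact. Releasing.

Request:
{"fn": "apply_moves", "kwargs": {"steps": [0, 0, 0, 0, 0, 0, 5, 0, 0, 0, 0, 0, 0, 5, 0, 0, 0, 0, 0, 0, 27, 0, 0, 0, 0, 0, 0, 30, 0, 0, 0, 0, 0, 0, 40, 0, 0, 0, 0, 0, 0, 60, 0, 0, 0, 0, 0, 0, 60, 0, 0, 0, 0, 0, 0, 60, 0, 0, 0, 0, 0, 0, 60], "grip_force": 10}}

```text
t: 29.2
tool_pos: [0.4412, 0.2885, 0.1007]
orientation: [3.137, -0.171, -0.0]
force: [0.1, -0.5, 0.4]
opening: 0.0544
gripper_force: 0.0
```

Request:
{"fn": "apply_moves", "kwargs": {"steps": [0, 0, -0.1, 0, 0, 0, 60, 0, 0, -0.3, 0, 0, 0, 60, 0, 0, -0.6, 0, 0, 0, 60, 0, 0, -0.8, 0, 0, 0, 60, 0, 0, -0.8, 0, 0, 0, 60, 0, 0, -0.8, 0, 0, 0, 60, 0, 0, -0.8, 0, 0, 0, 60, 0, 0, -0.8, 0, 0, 0, 60, -0.5, 0, -0.3, 0, 0, 0, 60, -0.7, 0, 0, 0, 0, 0, 60, -0.5, 0, 0, 0, 0, 0, 60, 0, 0, 0, 0, 0, 0, 60]}}

```text
t: 30.2
tool_pos: [0.3889, 0.2946, 0.2613]
orientation: [-3.136, 0.169, -0.001]
force: [-0.8, -0.4, -0.2]
opening: 0.0558
gripper_force: 0.0
```

Run:
```python
from m import *
s=robot.read_state();print(s['tool_pos'],s['t'],s['force'],s['opening'])
def red(a,r):
    h=cv2.cvtColor(a,cv2.COLOR_RGB2HSV);m=cv2.inRange(h,(0,150,60),(6,255,255))|cv2.inRange(h,(174,150,60),(180,255,255))
    M=np.zeros_like(m);M[r[1]:r[3],r[0]:r[2]]=255;m&=M
    ys,xs=np.nonzero(m);return xs.min(),xs.max(),ys.min(),ys.max(),len(xs)
for n,c,r in (('s0.png','scene',(420,250,480,330)),('t0.png','top',(180,280,230,320))):
    old=cv2.cvtColor(cv2.imread('pics/'+n),cv2.COLOR_BGR2RGB);new=snap(c,'end_'+n)
    print(c,red(old,r),red(new,r))
    for o in ('fin_purple_mid','fin_blue_mid','core_mid'): print(o,[np.round(k['xy'],1) for k in eyes.place_of(c,o)][:1])
b=snap('wrist','w9.png');h=red(b,(200,0,450,265));print('wrist red',h)
X=at_z('wrist',((h[0]+h[1])/2,(h[2]+h[3])/2),.15);print(X)
g,_=comps(snap('top'),(32,120,100),(48,255,255),15);print([(x[0].round(1).tolist(),int(x[1][4])) for x in g if 365<x[0][0]<530 and 170<x[0][1]<290])
```

```text
[0.3889 0.2946 0.2613] 30.2 [-0.8106 -0.4342 -0.2069] 0.05582167748692831
scene (np.int64(439), np.int64(464), np.int64(272), np.int64(306), 562) (np.int64(439), np.int64(464), np.int64(272), np.int64(305), 559)
fin_purple_mid [array([296.3, 182.3])]
fin_blue_mid [array([380.9, 449.4])]
core_mid [array([262.4, 351.5])]
top (np.int64(189), np.int64(203), np.int64(295), np.int64(310), 41) (np.int64(190), np.int64(203), np.int64(296), np.int64(310), 51)
fin_purple_mid [array([430.7, 213.6])]
fin_blue_mid [array([158.2, 199. ])]
core_mid [array([275.3, 162.4])]
wrist red (np.int64(303), np.int64(331), np.int64(160), np.int64(190), 275)
[0.4422 0.2893 0.15  ]
[([502.6, 205.9], 81), ([502.1, 222.1], 83), ([501.5, 238.3], 81), ([500.6, 254.6], 81), ([417.7, 264.7], 78), ([434.4, 265.6], 80), ([450.5, 267.2], 85), ([466.8, 268.6], 77), ([483.4, 269.7], 83), ([501.0, 271.2], 115)]
```

Run:
```python
from m import *
for n in ('s0.png','t0.png'):
    for f in (n,'end_'+n):
        im=cv2.cvtColor(cv2.imread('pics/'+f),cv2.COLOR_BGR2RGB)
        roi=im[150:205,215:272] if n[0]=='s' else im[195:230,380:480]
        c,_=comps(roi,(130,80,40),(160,255,255),60);print(f,[(k[0].round(1),k[1][:4]) for k in c])
print(robot.close_job())
```

```text
s0.png [(array([27.8, 28.6]), array([ 2,  5, 51, 48], dtype=int32))]
end_s0.png [(array([27.8, 28.6]), array([ 2,  5, 51, 48], dtype=int32))]
t0.png [(array([49.9, 17.9]), array([ 8,  7, 85, 23], dtype=int32))]
end_t0.png [(array([49.9, 17.9]), array([ 8,  7, 85, 23], dtype=int32))]
the job is handed in; nothing more can be done
None
```

I pressed all 11 links in one unbroken pass at about 3 cm/s, hung the red pen back in the fork where it started, and handed the job in at about 30 s. All the links look home in the pictures, the purple bar has not moved, and the blue bar and core look unmoved.

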